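# Load a plant-tag blank into the tag press with the loading paddle

## Robot

A 7-joint arm with a two-finger parallel gripper is mounted at the origin on the work surface. World frame = base frame: x ahead of the robot, y to its left, z up, the work surface at z = 0. Lengths are in mm, angles in rad, forces in N, time in s.
With the tool pointing down it reaches from about 400 to 875 mm from the base axis. Payload 4.4 kg.
Tool frame: the origin (TCP) lies at the very end of the fingers, on their centre line; the grasp point (between the pads) lies ctrl.grip_depth behind it (ctrl.grip_depth is the distance from the TCP to the grasp point, in mm); y points along the fingers, x is the direction in which the jaws open and shut, and the axes are right-handed (so a half turn about y gives the same grasp; the last joint's range is limited). The gripper opens to 85 mm and grips with 20 to 120 N. Pads are 22 mm wide; open, the fingers measure 114 mm over their backs; the gripper's body (76 mm by 85 mm) begins 54 mm behind the grasp point. The pads swing forward as they close: fully open they stand 13 mm farther back than shut.
Start: joints at [-1.38, 0.628, 0.038, 1.517, -0.027, 0.996, -0.02], TCP at [165.066, 628.706, 231.313] pointing down, gripper open.
Joint ranges: [-3.06, 3.06], [-0.37, 2.12], [-1.25, 1.32], [0.18, 2.47], [-1.1, 4.24], [0.23, 1.98], [-2.94, 2.94]. Speed limits (rad/s): [2.57, 2.57, 3.14, 3.14, 3.14, 3.14, 3.14].

## Interface

Orientations are given as [roll, pitch, yaw] about the fixed x, y, z axes, in that order (R = Rz(yaw) Ry(pitch) Rx(roll)).
In Python, from cell import ctrl gives the robot as it stands.
- The arm moves only by the tool apply_moves, never from a script. Its argument "motion" is a list of rows, each a list of 5 numbers: the shift along the tool's x, y, z in cm, then the turn about the tool's y in rad, then the finger opening in cm, from 0 to 8.54. In form: [[tx, ty, tz, roll, hand], ...]. A call has 1 to 20 rows; each row is the pose to reach, as a shift and turn from the pose commanded when the call began, along the tool's axes at that moment; what a row does not reach only later rows make up. A row lasts 1/8 s, in which the tool goes at most 62.5 mm and 10.7 degrees, less where a joint would pass 70% of its speed; a pose out of reach is approached as far as the arm can. A call with a gripper value outside its range is refused whole. The fingers move at their own pace and stop on an object; the grip force is fixed at half the most. Time passes only in rows, so rows that repeat a pose let the fingers close. It gives the time, the measured TCP pose, the force and the opening at its end, in the units of the state.
- ctrl.read_state(): the state, without advancing time (a new reading comes with each control period).
- ctrl.get_image(name): name is "scene" or "top" or "wrist"; returns a dict with "image" (400x640x3 uint8, red, green, blue), "vfov" (degrees; the focal length in pixels is half the picture's height over the tangent of half this angle, whatever the lens; pixels are square), "cx", "cy" (the principal point, pixels), "extrinsics" (4x4, takes a point from world to camera coordinates); the wrist camera has in their place "tool_from_camera" (4x4, takes a point from camera to tool coordinates, whose origin is the TCP and whose axes are the tool frame's). Camera axes: x right, y up, looking along -z (the intrinsics and any distortion apply to the point x, -y, -z); pixel columns grow to the right and rows downward; lengths in mm; the calibration is good to about 2 mm. A picture is of the moment at which its call begins: read the wrist's pose just before it. There is no depth.
- ctrl.finish_job(): hands the job in, once; it reports no verdict.
Trained networks look in a picture, given as the dict that the camera call returned (one of the last four; its "shot" number tells which), for a name from the list of things; names that differ only in an ending like _2 or _b are one class to them, and where a whole thing is asked for, a point or a joint stands for the part that bears it (a point fixed in the world has none). Each returns a list of dicts, best first, with "confidence" (0 to 1); they miss things now and then, are a little off and sometimes report something else, mostly with a low value. They report only what shows in the picture. A call takes as long as a camera call. They do not tell look-alikes from the thing itself.
- ctrl.search_frame(picture, query): "location" ([x, y, z] in mm, in world coordinates, good to about 4 mm: the middle of the surface that is visible of it).
- ctrl.mark_of(picture, query): "location" ([x, y, z] in mm, in world coordinates, good to about 4 mm: a listed point, or the origin of a listed thing).
The state is a dict: "clock": time; "qpos": joint angles; "qd": joint speeds; "tau": joint torques, N m; "eef_pos": TCP position; "tool_rot": TCP orientation; "force": force on the tool from outside, world axes, zero at the start; "torque": the same for the moment, N m; "width": finger opening in mm.
Only numpy, scipy, OpenCV 4.12 (cv2) and the standard library are available. Lean on these libraries where they do the work, as an engineer would, in place of code of your own. Each camera call takes 0.05 s, during which the arm holds its last target.

## Task

A round brass plant-tag blank lies on the tip of the orange-handled loading paddle. Lift the paddle by its handle, carry the blank level on it to the blue tag press, and with the paddle gently slide the blank along the rails, past the sprung roller, until it is fully home against the stop pins with the red feeler pushed in. Leave the blank there and lay the paddle back in its green cradle; do not touch the blank with the fingers, drop it or force it, and leave the other things on the bench alone.

Things in the scene. Friction and masses are not known exactly. Their poses are not given: they have to be found in the camera images.
- paddle_grip (a point): Centre of the loading paddle's orange handle, a bar 90 mm long (x -45 to +45), 18 wide (y), 22 high (z -11 to +11), pinched across its width from above. x points to the paddle's tip, z up. The paddle (about 150 g) lies loose in the cradle. The blank lies on its tongue, centre 99 to 103 mm ahead of this point.
- paddle_heel (a point): On the paddle, 77 mm ahead of and 7 mm below the handle's centre: foot of the steel heel's upright front face, which pushes the blank's rim. Heel: 20 mm wide, from 8 mm above this point to 4 mm below, 32 mm long back to the handle. From here the flat tongue runs 37 mm ahead, 20 wide, 4 thick, top at this height.
- blank_center (a point): Centre (half-way up) of the brass blank on the paddle's tongue: a plain disc 44 mm in diameter, 5 mm thick, about 50 g; z is its axis. It lies loose, its rim 0 to 4 mm in front of the heel. (A like disc in the small grey tray is a spare, to be left alone.)
- cradle: Green cradle, fixed. Origin on the bench under the paddle's place, x towards the paddle's tip. In place the handle's centre is 61 mm above the origin. Two 12 mm long saddles, tops at 50 mm, at x -38 (under the handle) and x +60 (under the heel), have cheeks 25 and 27 mm apart, flared above 59 mm, up to 68 mm. Lift the paddle out and set it back straight down.
- press_mouth (a point): Mouth of the blue press's nest, fixed: middle of the rails' front ends at rail-top height, 60 mm above the bench; x points into the nest, z up. Two rails 110 mm long with a 25 mm wide, 48 mm deep slot between for the paddle: sink it in the slot and the blank rests on the rails while the heel still pushes it. Side guides 6 mm high, 47 mm apart, flare over the first 16 mm.
- press: Blue press; origin on the bench 50 mm in front of the mouth, same axes. In the nest a black stop carriage with two steel stop pins is clamped anywhere in a 26 mm range: with the blank home its centre is 40 to 66 mm inside the mouth, not measured, to be felt. The pins stop it hard: 10 N of push is plenty, 16 N mars it. A column (230 mm high with its lever) stands 128 mm behind the mouth.
- roller (a joint): White sprung roller under the black bridge of the stop carriage (bridge 22 mm above the rails): lift in m, 0 = down, 3.5 mm above the rails; 0.0015 with the blank under it. The blank meets it about 18 mm before home and must be pushed past it with about 3 to 5 N; then it holds the blank down and the push falls to 1 to 3 N.
- feeler (a joint): Red feeler pin between the two stop pins of the press, sprung, under 0.6 N: 0 = out; value in m, grows as the blank pushes it in, about 0.005 with the blank fully home.
Mind the look-alikes: they are no part of the job. Leave any purple look-alike of the cradle alone.

How it is judged:
By the outcome, as a careful person would: the job done as asked, in the order asked, and still so for the second after the job is handed in, with the robot touching nothing.
It also fails if it takes over 72 s, if anything falls off the work surface, if the arm or the gripper's body presses on something with over 40 N, if the wrist force passes 120 N, or if a joint passes its speed limit or range.

## Working session

There is one attempt and no reset: what is moved stays moved. The work goes in short steps, Python scripts to look and compute and a tool call to move; the robot and the scene stay as the last step left them, time stands still between calls to the robot, and variables do not carry over. Pictures are saved under pics/ and viewed, and the job is handed in when it is done.

Besides the shell and the picture viewer there is one more tool, called after ">>>" in YAML: its name, and indented under it one key for each argument. apply_moves: Moves the arm, as the interface text tells. Its arguments: {"type":"object","properties":{"motion":{"type":"array","items":{"type":"array","items":{"type":"number"}}}},"required":["motion"]}

```bash
ls; mkdir -p pics; python3 - <<'E'
from cell import ctrl
import cv2,pickle
s=ctrl.read_state();print({k:s[k] for k in('clock','eef_pos','tool_rot','force','width')},ctrl.grip_depth)
D={}
for n in('scene','top'):
    p=ctrl.get_image(n);D[n]=p
    cv2.imwrite(f'pics/{n}0.png',p['image'][:,:,::-1])
    print(n,p['vfov'],p['cx'],p['cy'],p['extrinsics'],[k for k in p])
    for q in('paddle_grip','paddle_heel','blank_center','cradle','press_mouth','press','roller','feeler'):
        print(q,[(r['location'],r['confidence']) for r in ctrl.mark_of(p,q)])
pickle.dump(D,open('d0.pkl','wb'))
E
```

```text
pics
{'clock': 0.0, 'eef_pos': array([164.89446745, 628.07690732, 230.39136522]), 'tool_rot': array([-1.57081608,  0.00192194,  1.31400715]), 'force': array([ 0.29181103, -0.19719417, -0.00402603]), 'width': 85.55789823679382} 18.700000000000003
scene 43.9020111841429 323.6175063855542 196.74768876895817 [[-5.62459829e-01  8.26743560e-01 -1.15769939e-02  2.79292047e+02]
 [-6.93637309e-01 -4.64190331e-01  5.50812691e-01  3.18179300e+02]
 [ 4.50006917e-01  3.17840247e-01  8.34548592e-01 -1.14386897e+03]
 [ 0.00000000e+00  0.00000000e+00  0.00000000e+00  1.00000000e+00]] ['image', 'vfov', 'cx', 'cy', 'extrinsics', 'shot']
paddle_grip [([483.6, 232.0, 62.5], 0.88)]
paddle_heel [([557.6, 236.4, 50.1], 0.85)]
blank_center [([585.8, 241.9, 56.7], 0.61)]
cradle [([477.9, 228.4, 3.7], 0.89), ([333.0, 31.3, -2.1], 0.61)]
press_mouth [([564.0, -242.2, 59.6], 0.84)]
press [([513.7, -243.9, 0.9], 0.86)]Traceback (most recent call last):
  File "<stdin>", line 10, in <module>
ValueError: it knows: blank_center, cradle, paddle_grip, paddle_heel, press, press_mouth
```

```bash
python3 - <<'E'
from cell import ctrl
import cv2,pickle
D={}
for n in('scene','top'):
    p=ctrl.get_image(n);D[n]=p
    cv2.imwrite(f'pics/{n}0.png',p['image'][:,:,::-1])
    print(n,p['vfov'],p['cx'],p['cy'],p['extrinsics'].tolist())
    for q in('paddle_grip','paddle_heel','blank_center','cradle','press_mouth','press'):
        print(q,[(r['location'],r['confidence']) for r in ctrl.mark_of(p,q)])
pickle.dump(D,open('d0.pkl','wb'))
E
```

```text
scene 43.9020111841429 323.6175063855542 196.74768876895817 [[-0.5624598287235953, 0.8267435601707172, -0.011576993930689861, 279.29204719023835], [-0.6936373086302509, -0.4641903307292907, 0.5508126913331004, 318.17930028668235], [0.4500069167784039, 0.3178402469381108, 0.8345485919213543, -1143.8689695540108], [0.0, 0.0, 0.0, 1.0]]
paddle_grip [([482.4, 229.7, 60.3], 0.76)]
paddle_heel [([558.8, 236.9, 51.1], 0.79)]
blank_center [([587.2, 244.5, 57.8], 0.72)]
cradle [([329.8, 26.3, -4.2], 0.77), ([479.9, 228.2, 3.6], 0.55)]
press_mouth [([565.7, -239.8, 57.4], 0.87)]
press [([515.1, -244.9, 4.5], 0.62), ([558.9, 236.4, 50.4], 0.18)]
top 43.13749747178437 311.69648413250906 206.76971398860272 [[-0.02630466526112038, -0.9996027849605322, 0.010116169465205318, 10.069878231929891], [0.9894645435666111, -0.02459401739106807, 0.1426711299916197, -489.29683033908765], [-0.14236566162533093, 0.013762507319387258, 0.9897184507637842, -1175.1106844534768], [0.0, 0.0, 0.0, 1.0]]
paddle_grip [([485.3, 233.3, 64.1], 0.75)]
paddle_heel [([561.0, 239.6, 54.2], 0.69)]
blank_center [([584.1, 237.3, 55.6], 0.85)]
cradle [([481.2, 229.8, 0.9], 0.61)]
press_mouth [([564.3, -240.9, 57.6], 0.67), ([578.6, 236.9, 53.1], 0.4)]
press [([581.3, 233.9, 52.9], 0.37)]
```

View pics/scene0.png

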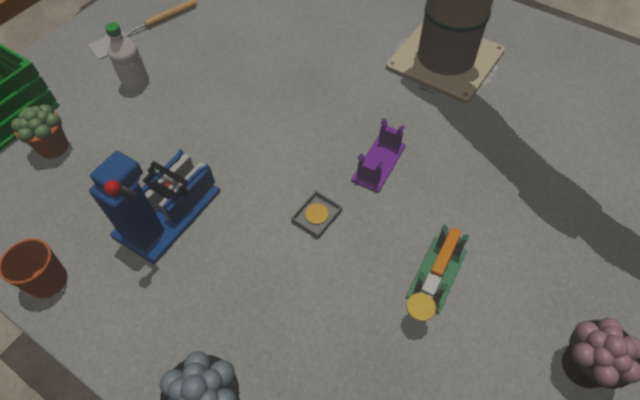

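View pics/top0.png

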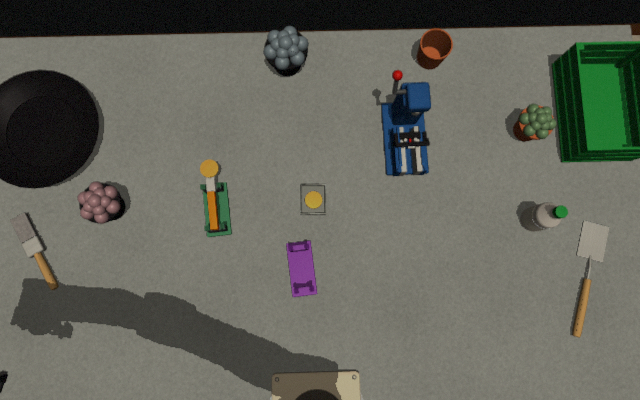

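The loading paddle could be mistaken for several things:
- Scraper, orange handle at top (45,268).
- Trowel, orange handle at top (583,305).
- Spare disc in the grey tray at (313,199).
- Purple cradle at (301,268).

By the description the paddle is the orange bar in the green cradle at top (212,207), with its disc at (209,168). The press is blue, at (405,130).

```bash
cat > h.py <<'E'
import numpy as np,cv2,pickle
def cam(p):
    f=p['image'].shape[0]/2/np.tan(np.radians(p['vfov']/2)); return f,p['cx'],p['cy']
def proj(p,X,E=None):
    f,cx,cy=cam(p);E=p['extrinsics'] if E is None else E
    X=np.atleast_2d(X);c=X@E[:3,:3].T+E[:3,3]
    return np.c_[cx+f*c[:,0]/-c[:,2],cy-f*c[:,1]/-c[:,2]]
def toz(p,uv,z,E=None):
    f,cx,cy=cam(p);E=p['extrinsics'] if E is None else E
    uv=np.atleast_2d(uv).astype(float)
    d=np.c_[(uv[:,0]-cx)/f,-(uv[:,1]-cy)/f,-np.ones(len(uv))]
    R=E[:3,:3];o=-R.T@E[:3,3];w=d@R
    return o+w*((z-o[2])/w[:,2])[:,None]
def wristE(p,s):
    from scipy.spatial.transform import Rotation as Ro
    T=np.eye(4);T[:3,:3]=Ro.from_euler('xyz',s['tool_rot']).as_matrix();T[:3,3]=s['eef_pos']
    return np.linalg.inv(T@p['tool_from_camera'])
E
python3 - <<'E'
from h import *
D=pickle.load(open('d0.pkl','rb'))
a=D['top']['image'][140:250,170:260];b=D['top']['image'][60:190,360:450]
c=D['scene']['image'][215:330,380:490];d=D['scene']['image'][140:270,80:230]
def r(x,h,w): return cv2.resize(x,(w,h),interpolation=cv2.INTER_CUBIC)
im=np.vstack([np.hstack([r(a,330,270),r(b,330,228),]),]) 
im2=np.hstack([r(c,330,316),r(d,330,381)])
W=max(im.shape[1],im2.shape[1]);
pad=lambda i:np.pad(i,((0,0),(0,W-i.shape[1]),(0,0)))
cv2.imwrite('pics/c0.png',np.vstack([pad(im),pad(im2)])[:600,:,::-1])
for z in (49,50,60):print(z)
E
```

```text
49
50
60
```

View pics/c0.png

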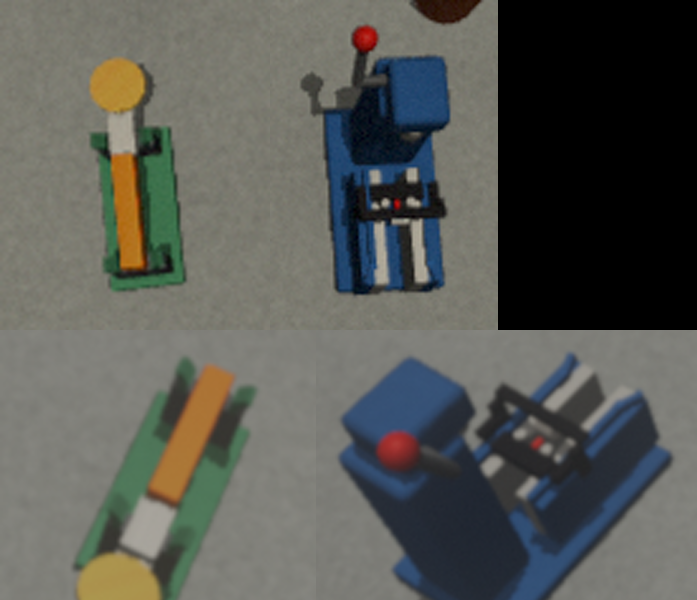

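The crop confirms it: an orange bar with a white steel heel and brass disc lies in the green cradle, and the blue press has its slot facing the robot. Next I measure the handle and disc.

```bash
python3 - <<'E'
from h import *
D=pickle.load(open('d0.pkl','rb'))
for n,roi in(('top',(145,240,190,240)),('scene',(220,325,400,480))):
    p=D[n];im=p['image'];h=cv2.cvtColor(im,cv2.COLOR_RGB2HSV)
    m=np.zeros(im.shape[:2],np.uint8);r0,r1,c0,c1=roi
    hh=h[r0:r1,c0:c1].astype(int);print(n)
    for nm,lo,hi in(('orange',8,16),('brass',18,26)):
        k=((hh[...,0]>=lo)&(hh[...,0]<=hi)&(hh[...,1]>130)&(hh[...,2]>90)).astype(np.uint8)
        nn,l,st,ce=cv2.connectedComponentsWithStats(k);i=1+st[1:,4].argmax();k=(l==i)
        ys,xs=np.nonzero(k);pts=np.c_[xs+c0,ys+r0].astype(np.float32)
        z=72 if nm=='orange' else 59
        W=toz(p,pts,z)[:,:2].astype(np.float32);rc=cv2.minAreaRect(W)
        c=W.mean(0);e,v=np.linalg.eigh(np.cov((W-c).T));v=v[:,1]
        print(nm,len(xs),'mean',c,'rect',rc,'ang',np.arctan2(v[1],v[0]))
E
```

```text
top
orange 69 mean [508.2263  228.13966] rect ((502.9804992675781, 228.12069702148438), (49.07112503051758, 17.172412872314453), 11.248090744018555) ang -2.799749022644805
brass 256 mean [584.5505  238.57417] rect ((584.6405029296875, 238.31675720214844), (42.684654235839844, 38.66395568847656), 88.63160705566406) ang 1.360805788757858
scene
orange 484 mean [481.60977 229.89586] rect ((485.28997802734375, 230.17738342285156), (90.93025970458984, 18.955053329467773), 5.138598442077637) ang -3.047247050538241
brass 566 mean [585.5223  240.18675] rect ((584.8771362304688, 240.0626678466797), (41.609352111816406, 39.345428466796875), 27.257535934448242) ang -3.109705149504353
```

>>> apply_moves:
  motion:
    - [-30.5,5.0,-41.0,-0.347,8.5]
    - [-30.5,5.0,-41.0,-0.347,8.5]
    - [-30.5,5.0,-41.0,-0.347,8.5]
    - [-30.5,5.0,-41.0,-0.347,8.5]
    - [-30.5,5.0,-41.0,-0.347,8.5]
    - [-30.5,5.0,-41.0,-0.347,8.5]
    - [-30.5,5.0,-41.0,-0.347,8.5]
    - [-30.5,5.0,-41.0,-0.347,8.5]
    - [-30.5,5.0,-41.0,-0.347,8.5]
    - [-30.5,5.0,-41.0,-0.347,8.5]
    - [-30.5,5.0,-41.0,-0.347,8.5]
    - [-30.5,5.0,-41.0,-0.347,8.5]

```text
clock: 2.55
eef_pos: [483.1, 231.6, 181.5]
tool_rot: [-1.571, -0.001, 1.664]
force: [-0.3, 0.6, 0.9]
width: 85.2
```

```bash
cat > shot.py <<'E'
import sys
from cell import ctrl
from h import *
tag=sys.argv[1];D={}
for n in sys.argv[2:]:
    s=ctrl.read_state();p=ctrl.get_image(n);D[n]=(p,s)
    cv2.imwrite(f'pics/{n}{tag}.png',p['image'][:,:,::-1])
    if n=='wrist':p['extrinsics']=wristE(p,s)
pickle.dump(D,open(f'd{tag}.pkl','wb'))
print({k:s[k] for k in('clock','eef_pos','tool_rot','force','torque','width')})
E
python3 shot.py 1 wrist; python3 - <<'E'
from h import *
p,s=pickle.load(open('d1.pkl','rb'))['wrist']
print(p['tool_from_camera'],p['vfov'])
E
```

```text
{'clock': 2.55, 'eef_pos': array([483.06658779, 231.59228245, 181.48540418]), 'tool_rot': array([-1.57062089e+00, -9.34298796e-04,  1.66446888e+00]), 'force': array([-0.27231391,  0.64742807,  0.86095741]), 'torque': array([-0.00154222,  0.02841707, -0.02567205]), 'width': 85.24893882781458}
[[ 9.99999593e-01 -2.16101196e-05 -9.01764309e-04  3.60883588e-01]
 [-8.64354493e-04  2.62927057e-01 -9.64815327e-01 -1.41393021e+02]
 [ 2.57948010e-04  9.64815714e-01  2.62926931e-01  6.66472658e+01]
 [ 0.00000000e+00  0.00000000e+00  0.00000000e+00  1.00000000e+00]] 70.76375526043006
```

View pics/wrist1.png

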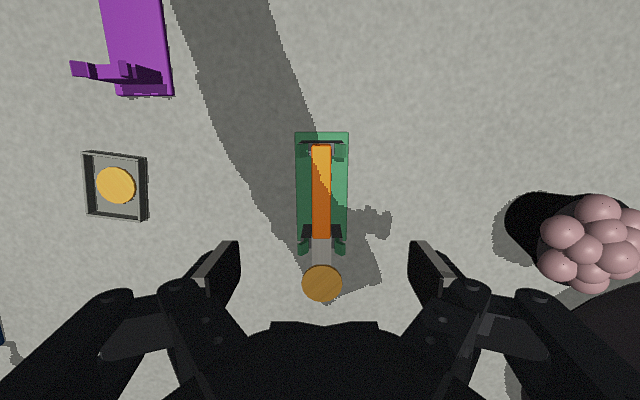

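The wrist view shows the orange handle from (321,145) to (321,238) in the green cradle, with the disc at (321,283) and the fingers straddling it. The spare disc in its tray is at (116,185), and the purple cradle is at upper left.

```bash
cat > fit.py <<'E'
from h import *
def fit(p,roi,show=True):
    im=p['image'];h=cv2.cvtColor(im,cv2.COLOR_RGB2HSV);r0,r1,c0,c1=roi
    hh=h[r0:r1,c0:c1].astype(int);out={}
    for nm,lo,hi,z in(('orange',6,17,72),('brass',18,27,59)):
        if nm=='brass': k=((hh[...,0]>=17)&(hh[...,0]<=27)&(hh[...,1]>120)&(hh[...,2]>80))
        else: k=((hh[...,0]>=lo)&(hh[...,0]<=hi)&(hh[...,1]>170)&(hh[...,2]>80))
        k=k.astype(np.uint8)
        nn,l,st,ce=cv2.connectedComponentsWithStats(k);i=1+st[1:,4].argmax();k=(l==i)
        ys,xs=np.nonzero(k);pts=np.c_[xs+c0,ys+r0].astype(np.float32)
        W=toz(p,pts,z)[:,:2].astype(np.float32);rc=cv2.minAreaRect(W)
        c=W.mean(0);e,v=np.linalg.eigh(np.cov((W-c).T));v=v[:,1]
        print(nm,len(xs),'px',pts.min(0),pts.max(0),'mean',c,'rect',rc,'ang',(np.arctan2(v[1],v[0])+1.57)%np.pi-1.57)
E
python3 - <<'E'
from fit import *
p,s=pickle.load(open('d1.pkl','rb'))['wrist']
fit(p,(130,244,300,345));fit(p,(240,310,290,350))
E
```

```text
orange 1281 px [311. 144.] [330. 238.] mean [489.51758 229.75334] rect ((480.70904541015625, 229.4455108642578), (89.04439544677734, 17.26068687438965), 5.544435501098633) ang 0.1301575136205475
brass 552 px [312. 146.] [329. 192.] mean [455.00812 228.50412] rect ((461.0830993652344, 227.41737365722656), (43.94364547729492, 15.841629981994629), 5.670487880706787) ang 0.2897089241986639
orange 2 px [339. 275.] [340. 276.] mean [563.5062  255.82019] rect ((563.5062255859375, 255.8201904296875), (1.5121443271636963, 0.0), -132.43499755859375) ang 0.8301656729146336
brass 1157 px [302. 265.] [341. 301.] mean [582.079   239.39879] rect ((582.2234497070312, 239.34738159179688), (42.9932746887207, 41.45376205444336), 6.311975002288818) ang 0.1928959858898791
```

>>> apply_moves:
  motion:
    - [-0.17,4,-0.19,0,8.5]
    - [-0.17,8,-0.19,0,7]
    - [-0.17,11,-0.19,0,5]
    - [-0.17,13,-0.19,0,4.5]
    - [-0.17,13.9,-0.19,0,4.5]
    - [-0.17,13.9,-0.19,0,4.5]
    - [-0.17,13.9,-0.19,0,4.5]
    - [-0.17,13.9,-0.19,0,4.5]

```text
clock: 3.6
eef_pos: [486.7, 228.3, 43.1]
tool_rot: [-1.572, -0.001, 1.661]
force: [0.3, -0.0, 1.0]
width: 44.7
```

```bash
python3 shot.py 2 wrist scene
```

```text
{'clock': 3.65, 'eef_pos': array([486.67514479, 228.28470295,  43.05581497]), 'tool_rot': array([-1.57210324e+00, -5.41837369e-04,  1.66096920e+00]), 'force': array([0.05963934, 0.26364595, 0.43146557]), 'torque': array([ 0.04177734, -0.04747535,  0.02234858]), 'width': 44.867096273676914}
```

View pics/wrist2.png

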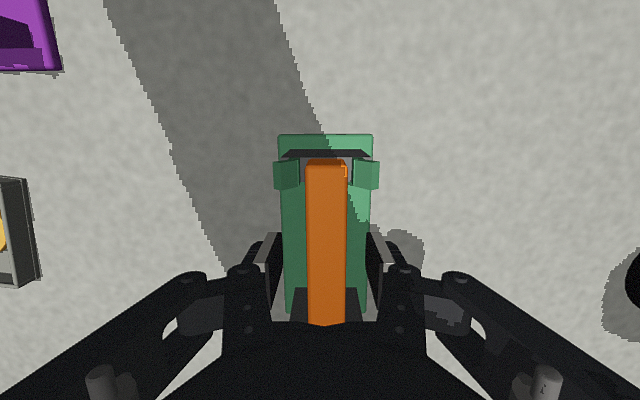

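The handle lies midway between the pads (mid column ~326 against the pads' ~325) and parallel to them, so I close.

>>> apply_moves:
  motion:
    - [0,0,0,0,3.0]
    - [0,0,0,0,2.3]
    - [0,0,0,0,2.0]
    - [0,0,0,0,1.8]
    - [0,0,0,0,1.5]
    - [0,0,0,0,1.0]
    - [0,0,0,0,0.5]
    - [0,0,0,0,0.5]

```text
clock: 4.7
eef_pos: [486.3, 228.4, 42.5]
tool_rot: [-1.571, -0.0, 1.661]
force: [-1.2, 2.7, 4.6]
width: 17.1
```

```bash
python3 shot.py 3 scene;python3 - <<'E'
from h import *
D=pickle.load(open('d3.pkl','rb'))['scene'][0]
cv2.imwrite('pics/c3.png',cv2.resize(D['image'][200:340,370:510],(560,560),interpolation=cv2.INTER_CUBIC)[:,:,::-1])
E
```

```text
{'clock': 4.7, 'eef_pos': array([486.26613161, 228.42208188,  42.49868686]), 'tool_rot': array([-1.57113703e+00, -4.92671069e-04,  1.66121849e+00]), 'force': array([-1.20207697,  2.71762105,  4.56626123]), 'torque': array([0.35658004, 0.22302242, 0.08771699]), 'width': 17.133944777921887}
```

View pics/c3.png

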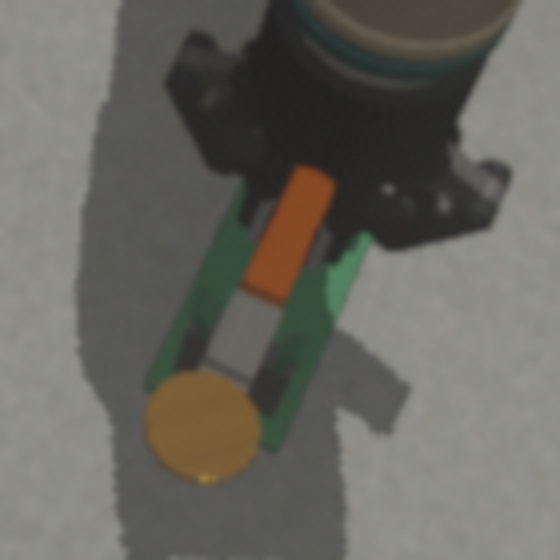

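>>> apply_moves:
  motion:
    - [0,-0.1,0,0,0.5]
    - [0,-0.3,0,0,0.5]
    - [0,-0.6,0,0,0.5]
    - [0,-1.0,0,0,0.5]
    - [0,-1.5,0,0,0.5]
    - [0,-2.1,0,0,0.5]
    - [0,-2.8,0,0,0.5]
    - [0,-3.5,0,0,0.5]
    - [0,-4.2,0,0,0.5]
    - [0,-4.9,0,0,0.5]
    - [0,-5.6,0,0,0.5]
    - [0,-6.2,0,0,0.5]
    - [0,-6.6,0,0,0.5]
    - [0,-6.9,0,0,0.5]
    - [0,-7.0,0,0,0.5]
    - [0,-7.0,0,0,0.5]

```text
clock: 6.75
eef_pos: [486.1, 228.0, 112.2]
tool_rot: [-1.571, 0.0, 1.661]
force: [0.1, 0.4, -2.4]
width: 17.0
```

```bash
python3 shot.py 4 scene top wrist;python3 - <<'E'
from h import *
D=pickle.load(open('d4.pkl','rb'));
r=lambda x,h,w:cv2.resize(x,(w,h),interpolation=cv2.INTER_CUBIC)
cv2.imwrite('pics/c4.png',np.hstack([r(D['scene'][0]['image'][180:340,350:510],400,400),r(D['wrist'][0]['image'][100:400,170:470],400,400)])[:,:,::-1])
E
```

```text
{'clock': 6.85, 'eef_pos': array([486.05412268, 227.98232645, 112.10516067]), 'tool_rot': array([-1.57040192e+00,  1.17231386e-04,  1.66094779e+00]), 'force': array([-0.44596415,  0.1936065 , -1.59393375]), 'torque': array([ 0.01016465,  0.04243632, -0.01851696]), 'width': 17.24828655187894}
```

View pics/c4.png

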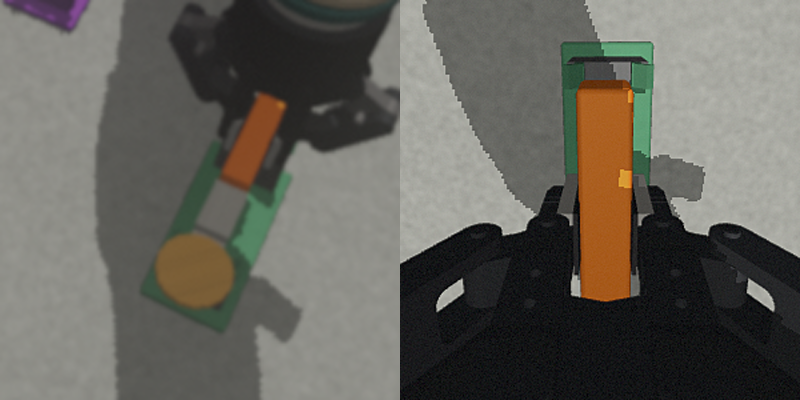

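The paddle is up with the blank still on the tongue. Next I check its tilt and measure the press.

```bash
python3 - <<'E'
from fit import *
a,sa=pickle.load(open('d3.pkl','rb'))['scene'];D=pickle.load(open('d4.pkl','rb'));b,sb=D['scene']
import fit
def disc(p,roi,z):
    im=p['image'];h=cv2.cvtColor(im,cv2.COLOR_RGB2HSV).astype(int);r0,r1,c0,c1=roi
    hh=h[r0:r1,c0:c1];k=((hh[...,0]>=14)&(hh[...,0]<=27)&(hh[...,1]>110)).astype(np.uint8)
    n,l,st,ce=cv2.connectedComponentsWithStats(k);i=1+st[1:,4].argmax()
    ys,xs=np.nonzero(l==i);c=ce[i]+[c0,r0];return c,len(xs),toz(p,c,z)
print(disc(a,(285,330,400,445),59),disc(b,(270,310,405,450),129),sa['eef_pos'],sb['eef_pos'])
p=pickle.load(open('d0.pkl','rb'))
t=p['top']['image'][95:185,370:440];s=p['scene']['image'][140:235,130:230]
cv2.imwrite('pics/p4.png',np.hstack([cv2.resize(t,(420,540),interpolation=cv2.INTER_CUBIC),]) [:,:,::-1])
cv2.imwrite('pics/p4s.png',cv2.resize(s,(600,570),interpolation=cv2.INTER_CUBIC)[:,:,::-1])
E
```

```text
(array([420.2       , 306.26333333]), 600, array([[585.69829042, 239.21966747,  59.        ]])) (array([427.30113636, 288.03125   ]), 704, array([[586.09475051, 238.76579467, 129.        ]])) [486.26613161 228.42208188  42.49868686] [486.12431093 228.0351469  112.22936999]
```

View pics/p4.png

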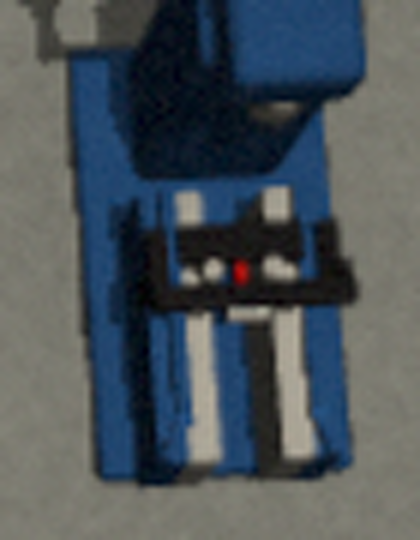

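View pics/p4s.png

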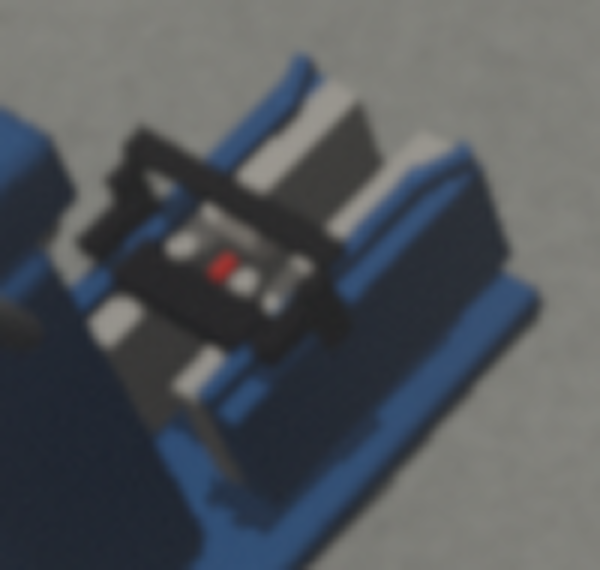

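```bash
python3 - <<'E'
from h import *
p=pickle.load(open('d0.pkl','rb'))
def T(n,o,pts,z=60,k=6):
    pts=(np.array(pts,float)+.5)/k-.5+o
    return toz(p[n],pts,z).round(1).tolist()
print('top L inner',T('top',(370,95),[(214,340),(222,460)]),'outer',T('top',(370,95),[(187,340),(192,462)]))
print('top R inner',T('top',(370,95),[(274,340),(284,458)]),'outer',T('top',(370,95),[(300,340),(313,455)]))
print('sc -y inner',T('scene',(130,140),[(358,100),(280,190)]))
print('sc +y inner',T('scene',(130,140),[(418,138),(335,225)]))
print('base top corners z0-ish', T('top',(370,95),[(100,480),(350,470),(75,60)],8))
# subpixel edges in top rows
im=p['top']['image'].astype(float).mean(2)
for v in range(152,172,2):
    print(v,im[v,398:426].astype(int))
E
```

```text
top L inner [[614.0, -228.6, 60.0], [565.3, -229.2, 60.0]] outer [[614.2, -217.9, 60.0], [564.7, -217.3, 60.0]]
top R inner [[613.4, -252.5, 60.0], [565.5, -253.8, 60.0]] outer [[613.1, -262.9, 60.0], [566.4, -265.4, 60.0]]
sc -y inner [[567.0, -252.2, 60.0], [605.8, -248.2, 60.0]]
sc +y inner [[567.7, -226.7, 60.0], [606.1, -225.3, 60.0]]
base top corners z0-ish [[569.1, -189.2, 8.0], [570.8, -292.7, 8.0], [749.2, -187.2, 8.0]]
152 [ 44  65  71 138 158 162 161 114  74  69  73  71  48  38  35  36  36  62
 147 161 160 161  86  70  74  70  70  73]
154 [ 47  67  69 116 157 157 163 128  82  70  69  71  45  38  37  34  35  36
 144 161 160 159  89  58  70  70  74  72]
156 [ 44  63  73 110 154 162 160 124  83  69  67  71  65  46  33  34  36  39
 147 160 159 158  99  52  67  70  74  73]
158 [ 47  63  72  97 153 164 163 143  89  70  66  75  69  45  36  31  33  37
 117 156 160 162 155  83  72  73  69  74]
160 [ 58  58  70  91 153 163 161 162  98  72  68  69  66  43  41  38  37  28
  89 152 161 160 161  82  66  72  74  73]
162 [ 75  51  69  71 150 161 160 162  98  71  66  67  70  43  38  35  34  37
  90 149 161 161 159  82  68  72  78  70]
164 [ 68  68  82  79 137 158 161 161 111  75  73  68  64  46  39  34  38  34
  62 147 159 158 160 100  74  79  77  73]
166 [ 59  72  78 121 152 162 160 161 127  81  70  71  68  42  33  36  39  38
  36 144 158 160 160 160  90  55  71  73]
168 [ 62  71  76 130 159 163 164 163 127  84  68  66  69  61  44  34  34  36
  36 145 158 158 159 159 124  62  54  66]
170 [ 70  73  71 109 155 162 161 160 142  91  67  69  71  72  47  35  35  40
  35 119 154 162 159 143 108  71  42  48]
```

```bash
python3 - <<'E'
from h import *
p=pickle.load(open('d0.pkl','rb'))
P=p['top'];im=P['image'].astype(float).mean(2)
def edges(v,c0,c1,th=112):
    r=im[v,c0:c1];o=[]
    for i in range(len(r)-1):
        if (r[i]-th)*(r[i+1]-th)<0:o.append(c0+i+(th-r[i])/(r[i+1]-r[i]))
    return o
E=[[],[],[],[]]
for v in list(range(127,132))+list(range(149,169)):
    e=edges(v,397,428)
    if len(e)==4:
        for k in range(4):E[k].append((e[k],v))
    else: print(v,np.round(e,1))
for k in (1,2):
    W=toz(P,E[k],60);f=np.polyfit(W[:,0],W[:,1],1);print(len(W),'y@565',np.polyval(f,565),'slope',f[0],'res',np.std(W[:,1]-np.polyval(f,W[:,0])),'x',W[:,0].min(),W[:,0].max())
    m=W[:,0]<640
    f=np.polyfit(W[m,0],W[m,1],1);print('   front only',np.polyval(f,565),f[0])
    print('   rear mean',W[~m].mean(0))
# scene
P=p['scene'];im2=P['image'].astype(float)
g=im2.mean(2)
for v in range(152,182,2): print(v,g[v,165:215].astype(int))
E
```

```text
127 [398.9 402.7 413.6 417.5 425.4]
128 [398.8 403.2 413.6 417.6 425.2]
129 [399.  403.3 413.6 417.6 425.5]
130 [399.1 403.3 413.7 417.6 425.8]
131 [399.1 403.3 426.8]
149 [400.5 404.8 415.4 419.6 427. ]
150 [400.5 405.  415.4 419.6 427. ]
151 [400.5 405.  415.5 419.6 426.9]
17 y@565 -229.3822144992699 slope 0.02503471635446448 res 0.1914580293145134 x 573.1306153996467 612.1290113416181
   front only -229.3822144992699 0.02503471635446448
   rear mean [nan nan nan]
17 y@565 -254.2197077017657 slope 0.024630443782780842 res 0.23262283902701925 x 572.5391304007525 611.5333399818087
   front only -254.2197077017657 0.024630443782780842
   rear mean [nan nan nan]
152 [126 124 125 126 126 125 125 125 125 125 124 119 107  93  84  73  63  77
 102 117 124 125 125 126 125 124 124 125 125 125 124 125 124 124 124 123
 123 125 126 126 125 126 128 128 127 125 124 124 123 123]
154 [126 125 124 124 124 124 125 125 124 121 111 100  91  85  77  65  74  97
 121 136 142 140 136 131 128 126 126 127 126 126 125 125 125 125 125 124
 124 124 125 125 125 125 126 125 125 124 124 124 124 123]
156 [128 128 12
[... 2010 characters left out ...]
4  81  72  61  53  51  49  49  49  48  56  83 115 126]
176 [124 114  98  82  65  52  44  44  43  43  44  43  44  45  45  49  53  57
  62  76 104 131 143 144 134 116  95  84  75  63  55  61  73  81  84  81
  73  61  52  49  48  47  49  48  50  49  50  65  97 118]
178 [ 90  94  98 102 103 100  90  71  52  43  43  43  44  44  44  44  44  46
  56  84 117 135 137 120  98  84  76  63  56  60  73  81  84  81  73  61
  52  49  47  47  47  48  47  47  48  49  49  51  74 107]
180 [77 70 69 75 85 94 98 89 75 65 57 49 43 42 43 42 45 43 43 47 55 65 75 80
 79 68 57 61 73 81 84 81 73 60 51 48 47 46 47 47 48 47 48 48 49 48 48 48
 56 81]<stdin>:19: RuntimeWarning: Mean of empty slice.
  ret = um.true_divide(
```

```bash
python3 - <<'E'
from h import *
p=pickle.load(open('d0.pkl','rb'))
P=p['top'];im=P['image'].astype(float).mean(2)
def edges(im,v,c0,c1,th):
    r=im[v,c0:c1];o=[]
    for i in range(len(r)-1):
        if (r[i]-th)*(r[i+1]-th)<0:o.append((c0+i+(th-r[i])/(r[i+1]-r[i]),np.sign(r[i+1]-r[i])))
    return o
L=[];R=[]
for v in list(range(127,131))+list(range(149,169)):
    e=edges(im,v,397,424,112)
    if len(e)>=3: L.append((e[1][0],v));R.append((e[2][0],v))
def rep(n,W):
    f=np.polyfit(W[:,0],W[:,1],1);print(n,'y565',round(np.polyval(f,565),2),'slope',round(f[0],4),'res',np.std(W[:,1]-np.polyval(f,W[:,0])).round(2),W[:,0].min().round(),W[:,0].max().round(),len(W))
rep('topL',toz(P,L,60));rep('topR',toz(P,R,60))
P=p['scene'];g=P['image'].astype(float).mean(2)
A=[];B=[]
for v in range(158,170):
    e=[x for x,s in edges(g,v,165,215,105) if s<0 and x< 194 and x>172]
    A.append((e[-1],v)) if e else 0
for v in range(168,178):
    e=[x for x,s in edges(g,v,175,215,104) if s>0]
    if e:B.append((e[0],v))
print(np.round(A,1).tolist(),np.round(B,1).tolist())
rep('sc-y',toz(P,A,60));rep('sc+y',toz(P,B,60))
E
```

```text
topL y565 -229.47 slope 0.0282 res 0.23 573.0 674.0 24
topR y565 -254.19 slope 0.023 res 0.21 573.0 673.0 24
[[187.5, 158.0], [186.5, 159.0], [185.5, 160.0], [184.5, 161.0], [183.5, 162.0], [182.5, 163.0], [181.5, 164.0], [180.5, 165.0], [179.5, 166.0], [178.5, 167.0], [177.5, 168.0], [176.5, 169.0]] [[192.7, 168.0], [191.9, 169.0], [191.0, 170.0], [190.0, 171.0], [189.0, 172.0], [188.0, 173.0], [186.9, 174.0], [186.0, 175.0], [185.0, 176.0], [184.4, 177.0]]
sc-y y565 -252.26 slope 0.0249 res 0.01 572.0 602.0 12
sc+y y565 -228.77 slope 0.0337 res 0.16 584.0 607.0 10
```

```bash
python3 -c "
import numpy as np
f=np.cumsum([3,9,15,21,27]+[32]*10+[27,21,15,9,3])/470
print([[round(-46.66*a,2),0,round(10.21*a,2),round(.064*a,3),0.5] for a in f])"
```

```text
[[np.float64(-0.3), 0, np.float64(0.07), np.float64(0.0), 0.5], [np.float64(-1.19), 0, np.float64(0.26), np.float64(0.002), 0.5], [np.float64(-2.68), 0, np.float64(0.59), np.float64(0.004), 0.5], [np.float64(-4.77), 0, np.float64(1.04), np.float64(0.007), 0.5], [np.float64(-7.45), 0, np.float64(1.63), np.float64(0.01), 0.5], [np.float64(-10.62), 0, np.float64(2.32), np.float64(0.015), 0.5], [np.float64(-13.8), 0, np.float64(3.02), np.float64(0.019), 0.5], [np.float64(-16.98), 0, np.float64(3.71), np.float64(0.023), 0.5], [np.float64(-20.15), 0, np.float64(4.41), np.float64(0.028), 0.5], [np.float64(-23.33), 0, np.float64(5.11), np.float64(0.032), 0.5], [np.float64(-26.51), 0, np.float64(5.8), np.float64(0.036), 0.5], [np.float64(-29.68), 0, np.float64(6.5), np.float64(0.041), 0.5], [np.float64(-32.86), 0, np.float64(7.19), np.float64(0.045), 0.5], [np.float64(-36.04), 0, np.float64(7.89), np.float64(0.049), 0.5], [np.float64(-39.21), 0, np.float64(8.58), np.float64(0.054), 0.5], [np.float64(-41.89), 0, np.float64(9.17), np.float64(0.057), 0.5], [np.float64(-43.98), 0, np.float64(9.62), np.float64(0.06), 0.5], [np.float64(-45.47), 0, np.float64(9.95), np.float64(0.062), 0.5], [np.float64(-46.36), 0, np.float64(10.14), np.float64(0.064), 0.5], [np.float64(-46.66), 0, np.float64(10.21), np.float64(0.064), 0.5]]
```

>>> apply_moves:
  motion:
    - [-0.3,0,0.07,0,0.5]
    - [-1.2,0,0.26,0.002,0.5]
    - [-2.7,0,0.59,0.004,0.5]
    - [-4.8,0,1.04,0.007,0.5]
    - [-7.4,0,1.63,0.01,0.5]
    - [-10.6,0,2.32,0.015,0.5]
    - [-13.8,0,3.02,0.019,0.5]
    - [-17.0,0,3.71,0.023,0.5]
    - [-20.2,0,4.41,0.028,0.5]
    - [-23.3,0,5.11,0.032,0.5]
    - [-26.5,0,5.8,0.036,0.5]
    - [-29.7,0,6.5,0.041,0.5]
    - [-32.9,0,7.19,0.045,0.5]
    - [-36.0,0,7.89,0.049,0.5]
    - [-39.2,0,8.58,0.054,0.5]
    - [-41.9,0,9.17,0.057,0.5]
    - [-44.0,0,9.62,0.06,0.5]
    - [-45.5,0,9.95,0.062,0.5]
    - [-46.4,0,10.14,0.064,0.5]
    - [-46.7,0,10.2,0.064,0.5]

```text
clock: 9.4
eef_pos: [426.5, -246.5, 112.3]
tool_rot: [-1.571, -0.0, 1.597]
force: [0.3, -0.1, -2.0]
width: 16.9
```

>>> apply_moves:
  motion:
    - [0,0.2,0,0,0.5]
    - [0,0.6,0,0,0.5]
    - [0,1.1,0,0,0.5]
    - [0,1.7,0,0,0.5]
    - [0,2.3,0,0,0.5]
    - [0,2.9,0,0,0.5]
    - [0,3.5,0,0,0.5]
    - [0,3.9,0,0,0.5]
    - [0,4.1,0,0,0.5]
    - [0,4.2,0,0,0.5]
    - [0,4.2,0,0,0.5]

```text
clock: 10.78
eef_pos: [426.7, -246.3, 70.4]
tool_rot: [-1.571, 0.0, 1.597]
force: [0.1, 1.1, -1.6]
width: 16.6
```

```bash
python3 shot.py 5 scene top wrist;python3 - <<'E'
from h import *
D=pickle.load(open('d5.pkl','rb'));
r=lambda x,h,w:cv2.resize(x,(w,h),interpolation=cv2.INTER_CUBIC)
cv2.imwrite('pics/c5.png',np.hstack([r(D['scene'][0]['image'][110:230,130:250],480,480),r(D['top'][0]['image'][100:250,360:460],480,320)])[:,:,::-1])
E
```

```text
{'clock': 10.875, 'eef_pos': array([ 426.74430313, -246.29066346,   70.41934003]), 'tool_rot': array([-1.57101607e+00,  1.06998570e-04,  1.59692220e+00]), 'force': array([ 0.17572671, -0.41990938, -1.74927738]), 'torque': array([0.03788347, 0.06040925, 0.01161354]), 'width': 17.311330191202906}
```

View pics/c5.png

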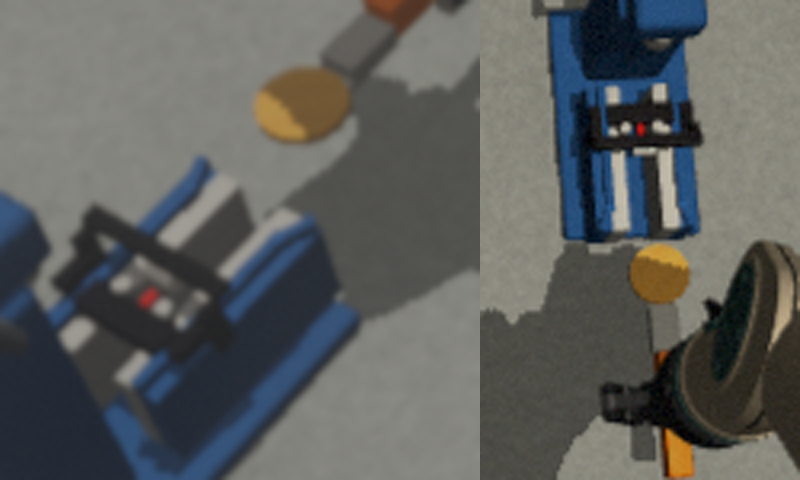

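View pics/wrist5.png

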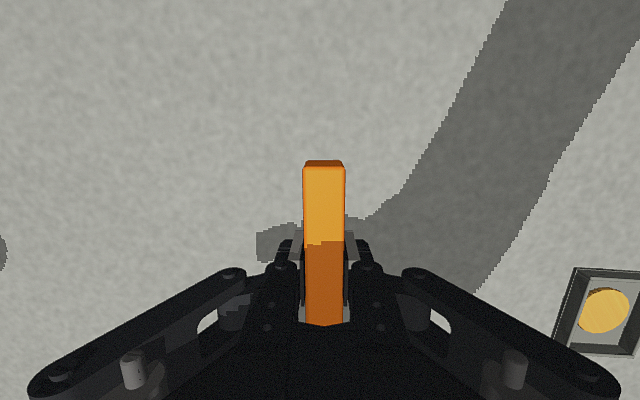

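The blank is on the paddle in front of the press: scene crop (303,104), top crop (660,273). The rails are clear. Next I measure the blank relative to the slot in the same pictures.

```bash
python3 - <<'E'
from h import *
D=pickle.load(open('d5.pkl','rb'));zt=70.4+16.5
def disc(P,roi,name):
    im=P['image'];h=cv2.cvtColor(im,cv2.COLOR_RGB2HSV).astype(int);r0,r1,c0,c1=roi
    hh=h[r0:r1,c0:c1];k=((hh[...,0]>=13)&(hh[...,0]<=27)&(hh[...,1]>105)).astype(np.uint8)
    n,l,st,ce=cv2.connectedComponentsWithStats(k);i=1+st[1:,4].argmax()
    m=(l==i).astype(np.uint8);ys,xs=np.nonzero(m);px=np.c_[xs+c0,ys+r0]
    W=toz(P,px,zt);ext=[(W@np.array([np.cos(a),np.sin(a),0])).min()/2+(W@np.array([np.cos(a),np.sin(a),0])).max()/2 for a in(0,np.pi/2)]
    print(name,'px',ce[i]+[c0,r0],st[i],'W',toz(P,ce[i]+[c0,r0],zt),'minmax mid',ext, 'exp axis at', (426.7,-246.3))
disc(D['scene'][0],(120,150,190,222),'scene')
disc(D['top'][0],(170,200,400,430),'top')
def edges(im,v,c0,c1,th):
    r=im[v,c0:c1];o=[]
    for i in range(len(r)-1):
        if (r[i]-th)*(r[i+1]-th)<0:o.append((c0+i+(th-r[i])/(r[i+1]-r[i]),np.sign(r[i+1]-r[i])))
    return o
P=D['scene'][0];hh=cv2.cvtColor(P['image'],cv2.COLOR_RGB2HSV)
# heel sides
c=P['image'][100:135,205:240].astype(int).mean(2).astype(int)
for v in range(110,130,2):print(v,c[v-100])
E
```

```text
scene px [205.04984424 135.93457944] [  4   8  23  17 321] W [[ 527.87376344 -240.54345637   86.9       ]] minmax mid [np.float64(527.3213498396707), np.float64(-240.6965197484913)] exp axis at (426.7, -246.3)
top px [415.55357143 185.23571429] [  7   6  19  19 280] W [[ 526.15957907 -242.61224509   86.9       ]] minmax mid [np.float64(526.712308795849), np.float64(-243.4294644193655)] exp axis at (426.7, -246.3)
110 [133 133 133 132 131 132 133 133 133 132 130 129 129 129 125 107  84  74
  76  79  79  80  79  78  74  68  63  59  58  58  58  60  68  79  69]
112 [132 131 130 131 131 130 131 130 130 130 131 131 131 129 126 115  91  71
  65  65  69  72  73  68  62  58  58  58  58  59  65  86 110 118 104]
114 [133 132 133 133 132 130 129 129 128 127 129 130 127 117 105  97  93  89
  85  77  71  66  63  60  58  58  58  60  66  86 110 122 127 128 128]
116 [132 132 131 132 131 131 131 130 129 129 126 117 106  97  94  94  95  94
  94  93  92  88  83  70  61  59  67  87 111 124 128 130 131 131 131]
118 [129 128 128 129 129 130 130 128 122 113 102  96  94  94  95  94  94  94
  94  94  92  86  75  67  69  88 111 124 129 130 129 129 130 131 130]
120 [127 129 129 131 130 130 125 114 102  95  95  94  95  94  95  93  94  93
  92  86  77  68  64  71  96 119 128 129 129 129 127 126 128 131 132]
122 [128 130 130 131 126 115 102  95  94  93  94  95  94  95  94  94  91  85
  76  69  65  67  81 103 121 129 131 130 130 129 130 131 132 132 133]
124 [130 131 132 130 121  96  83  86  91  92  93  94  94  93  92  86  76  68
  65  67  79 101 120 129 132 133 133 132 131 131 131 131 131 131 130]
126 [117 116 117 116 111  92  78  73  74  76  80  86  88  84  76  67  64  66
  74  95 114 124 129 131 133 133 133 132 132 131 131 131 131 131 129]
128 [ 87  87  87  87  87  86  86  85  83  79  77  74  72  67  65  64  66  80
 100 107 117 121 123 126 126 130 132 133 132 130 131 132 131 132 131]
```

```bash
python3 - <<'E'
from h import *
D=pickle.load(open('d5.pkl','rb'))
P=D['scene'][0]
l=toz(P,[(216.4,116),(214.1,118),(212.2,120),(210.2,122)],89.9);r=toz(P,[(227.6,116),(226.2,118),(224.3,120),(222.2,122)],89.9)
for w in(l,r):
  f=np.polyfit(w[:,0],w[:,1],1);print(f[0],np.polyval(f,500),w[:,0])
print('exp axis at 500',-246.3+73.3*.026,'slot scene at 500',-240.5-65*.026)
t=D['top'][0]['image'].astype(int).mean(2).astype(int)
for v in range(190,212,2):print(v,t[v,405:430])
E
```

```text
0.019780640810105474 -253.0999941123795 [480.75321786 486.97723785 492.74958675 498.59200396]
0.07608901399667829 -233.0569254061116 [469.05797559 474.37694311 480.18380681 486.16400061]
exp axis at 500 -244.3942 slot scene at 500 -242.19
190 [ 72  70  63  66  78  80  84  82  84  81  78  80  84  83  82  84  86  81
  85 119 133 135 131 133 134]
192 [ 72  71  75  70  55  74  83  79  82  80  82  78  81  81  83  83  82  93
 122 131 128 129 133 134 131]
194 [ 71  73  72  75  74  72  68  67  71  72  68  78  78  86  75  97 125 133
 132 131 131 131 129 131  98]
196 [ 70  72  72  73  73  73  72  67  86 100 101 101 101 103 101  99 102 127
 132 133 132 131 130 127 130]
198 [ 71  74  73  69  69  71  72  52  81  99 100 102 100 101  99  99 100 130
 134 130 133 135 133 132 128]
200 [ 72  74  70  74  72  74  73  56  68  96 101 102  98 100 102 100 102 118
 132 131 131 131 129 134 103]
202 [ 71  73  72  74  78  71  75  65  61  97 100 102 100 102 101  97  99 112
 126 130 127 126 127 105  61]
204 [ 69  71  72  70  70  72  73  63  60  91 102 101 103 102 101  99 101 115
 131 130 100  76  72  64  48]
206 [ 73  74  71  74  74  70  73  72  51  92 104 101 103  99 102 102 104  83
  74  53  49  63  49  41  39]
208 [ 73  77  78  73  72  70  75  73  48  85 100 102 103 103  88  58  37  25
  27  51  66  49  39  39  39]
210 [69 72 73 71 73 71 70 71 59 53 42 71 76 45 14 12 24 30 47 65 46 41 39 38
 38]
```

```bash
python3 - <<'E'
from h import *
D=pickle.load(open('d5.pkl','rb'));P=D['top'][0]
for v,l,r in((198,412.5,421.5),(202,413.3,421.6),(204,413.4,421.6)):
    w=toz(P,[(l,v),(r,v)],89.9);m=w.mean(0);print(w[:,1],m,'slot',-241.8-(565-m[0])*.026)
E
```

```text
[-233.27045378 -253.94518189] [ 495.81081005 -243.60781784   89.9       ] slot -243.5989189387592
[-234.59750687 -253.6426548 ] [ 486.516402   -244.12008084   89.9       ] slot -243.8405735481074
[-234.57203688 -253.37696679] [ 481.8870535  -243.97450184   89.9       ] slot -243.96093660912814
```

>>> apply_moves:
  motion:
    - [0.01,0.15,0,0,0.5]
    - [0.02,0.45,0,0,0.5]
    - [0.03,0.8,0,0,0.5]
    - [0.04,1.2,0,0,0.5]
    - [0.04,1.55,0,0,0.5]
    - [0.04,1.8,0,0,0.5]
    - [0.04,1.92,0,0,0.5]
    - [0.04,1.95,0,0,0.5]
    - [0.04,1.95,0,0,0.5]

```text
clock: 12.05
eef_pos: [426.7, -245.9, 50.9]
tool_rot: [-1.571, 0.0, 1.597]
force: [1.0, 0.2, -1.9]
width: 16.9
```

>>> apply_moves:
  motion:
    - [0,0,-0.2,0,0.5]
    - [0,0,-0.5,0,0.5]
    - [0,0,-1.0,0,0.5]
    - [0,0,-1.6,0,0.5]
    - [0,0,-2.2,0,0.5]
    - [0,0,-2.7,0,0.5]
    - [0,0,-3.1,0,0.5]
    - [0,0,-3.3,0,0.5]
    - [0,0,-3.4,0,0.5]
    - [0,0,-3.4,0,0.5]

```text
clock: 13.3
eef_pos: [460.5, -244.9, 50.8]
tool_rot: [-1.571, -0.0, 1.597]
force: [-0.2, 0.1, -2.8]
width: 17.1
```

```bash
python3 shot.py 6 scene top;python3 - <<'E'
from h import *
D=pickle.load(open('d6.pkl','rb'));
r=lambda x,h,w:cv2.resize(x,(w,h),interpolation=cv2.INTER_CUBIC)
cv2.imwrite('pics/c6.png',np.hstack([r(D['scene'][0]['image'][130:220,140:230],500,500),r(D['top'][0]['image'][110:210,380:440],500,300)])[:,:,::-1])
E
```

```text
{'clock': 13.35, 'eef_pos': array([ 460.40603635, -244.96699826,   50.75177712]), 'tool_rot': array([-1.57042606e+00, -7.88655615e-05,  1.59684801e+00]), 'force': array([-0.13853864, -0.06553232, -2.20477541]), 'torque': array([-0.0355251 ,  0.04927961,  0.00591594]), 'width': 17.28582477774985}
```

View pics/c6.png

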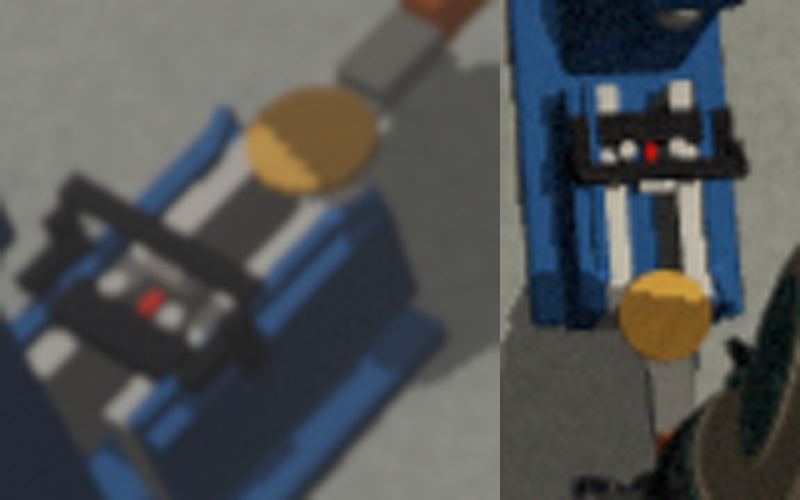

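>>> apply_moves:
  motion:
    - [0,0,-0.2,0,0.5]
    - [0,0,-0.5,0,0.5]
    - [0,0,-0.9,0,0.5]
    - [0,0,-1.2,0,0.5]
    - [0,0,-1.4,0,0.5]
    - [0,0,-1.5,0,0.5]
    - [0,0,-1.5,0,0.5]

```text
clock: 14.28
eef_pos: [475.6, -244.5, 50.8]
tool_rot: [-1.571, -0.0, 1.597]
force: [-1.2, 0.2, -0.8]
width: 16.8
```

>>> apply_moves:
  motion:
    - [0,0.1,0,0,0.5]
    - [0,0.2,0,0,0.5]
    - [0,0.3,0,0,0.5]
    - [0,0.4,0,0,0.5]
    - [0,0.45,0,0,0.5]
    - [0,0.45,0,0,0.5]

```text
clock: 15.02
eef_pos: [475.6, -244.5, 46.3]
tool_rot: [-1.571, -0.0, 1.597]
force: [0.8, 0.2, -1.9]
width: 17.4
```

```bash
python3 shot.py 7 scene top;python3 - <<'E'
from h import *
D=pickle.load(open('d7.pkl','rb'));
r=lambda x,h,w:cv2.resize(x,(w,h),interpolation=cv2.INTER_CUBIC)
cv2.imwrite('pics/c7.png',np.hstack([r(D['scene'][0]['image'][130:220,140:230],500,500),r(D['top'][0]['image'][110:210,380:440],500,300)])[:,:,::-1])
P=D['top'][0];print('feeler',toz(P,(410.2,140),63)); P=D['scene'][0];print(toz(P,(140+151/5.55,130+303/5.55),63))
E
```

```text
{'clock': 15.075, 'eef_pos': array([ 475.67478022, -244.58499263,   46.31475967]), 'tool_rot': array([-1.57086523e+00,  2.32860014e-05,  1.59694815e+00]), 'force': array([-0.65140318,  0.04472401, -1.52881734]), 'torque': array([-0.0503238 ,  0.0002528 ,  0.00043202]), 'width': 17.232171169434505}
feeler [[ 640.44280298 -241.27695121   63.        ]]
[[ 637.49865652 -238.85030324   63.        ]]
```

View pics/c7.png

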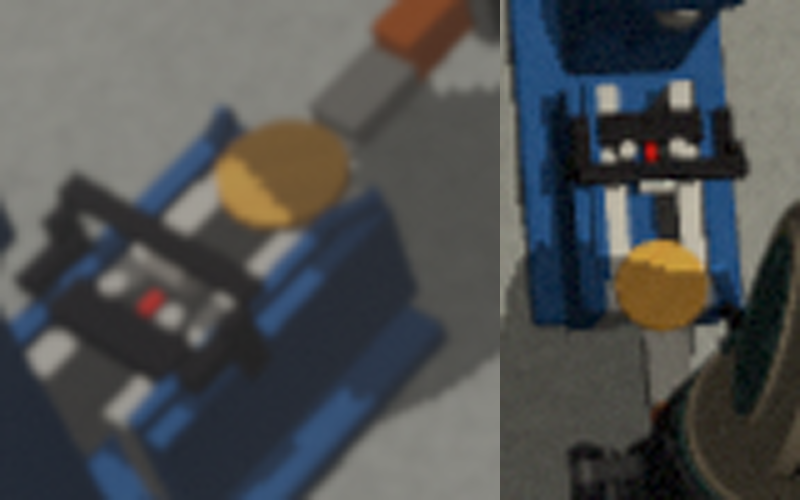

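>>> apply_moves:
  motion:
    - [0,0,-0.2,0,0.5]
    - [0,0,-0.5,0,0.5]
    - [0,0,-0.8,0,0.5]
    - [0,0,-1.1,0,0.5]
    - [0,0,-1.3,0,0.5]
    - [0,0,-1.4,0,0.5]

```text
clock: 15.88
eef_pos: [489.8, -244.1, 46.3]
tool_rot: [-1.571, -0.0, 1.597]
force: [-0.4, -0.5, -1.1]
width: 17.3
```

```bash
python3 shot.py 8 scene top;python3 - <<'E'
from h import *
D=pickle.load(open('d8.pkl','rb'));
r=lambda x,h,w:cv2.resize(x,(w,h),interpolation=cv2.INTER_CUBIC)
cv2.imwrite('pics/c8.png',np.hstack([r(D['scene'][0]['image'][130:220,140:230],500,500),r(D['top'][0]['image'][110:210,380:440],500,300)])[:,:,::-1])
E
```

```text
{'clock': 15.925, 'eef_pos': array([ 489.83490782, -244.14900092,   46.26490439]), 'tool_rot': array([-1.57087313e+00, -7.16741371e-06,  1.59713994e+00]), 'force': array([ 0.21808852, -0.11791874, -1.55853491]), 'torque': array([-0.02114161,  0.0328225 , -0.00517753]), 'width': 17.521270837293258}
```

View pics/c8.png

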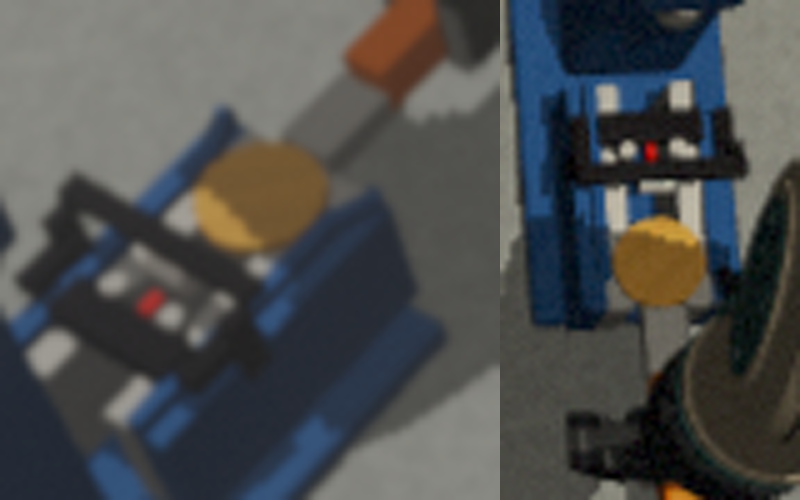

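>>> apply_moves:
  motion:
    - [0,0,-0.15,0,0.5]
    - [0,0,-0.3,0,0.5]
    - [0,0,-0.45,0,0.5]
    - [0,0,-0.6,0,0.5]

```text
clock: 16.48
eef_pos: [495.7, -244.0, 46.3]
tool_rot: [-1.571, -0.0, 1.597]
force: [-1.1, 0.3, -1.8]
width: 16.7
```

>>> apply_moves:
  motion:
    - [0,0,-0.1,0,0.5]
    - [0,0,-0.2,0,0.5]

```text
clock: 16.73
eef_pos: [497.6, -244.0, 46.3]
tool_rot: [-1.571, -0.0, 1.597]
force: [-0.2, 0.2, -1.6]
width: 17.2
```

>>> apply_moves:
  motion:
    - [0,0,-0.1,0,0.5]
    - [0,0,-0.2,0,0.5]

```text
clock: 16.98
eef_pos: [499.7, -243.9, 46.3]
tool_rot: [-1.571, -0.0, 1.597]
force: [0.2, -0.2, -1.2]
width: 16.9
```

>>> apply_moves:
  motion:
    - [0,0,-0.1,0,0.5]
    - [0,0,-0.2,0,0.5]

```text
clock: 17.23
eef_pos: [501.7, -243.9, 46.3]
tool_rot: [-1.571, -0.0, 1.597]
force: [0.1, 0.1, -1.5]
width: 17.3
```

>>> apply_moves:
  motion:
    - [0,0,-0.1,0,0.5]
    - [0,0,-0.2,0,0.5]

```text
clock: 17.48
eef_pos: [503.5, -243.8, 46.3]
tool_rot: [-1.57, -0.0, 1.597]
force: [-0.3, 0.2, -0.7]
width: 16.6
```

>>> apply_moves:
  motion:
    - [0,0,-0.1,0,0.5]
    - [0,0,-0.2,0,0.5]

```text
clock: 17.73
eef_pos: [504.0, -243.8, 46.1]
tool_rot: [-1.568, -0.0, 1.597]
force: [-5.5, 0.1, 0.5]
width: 17.2
```

>>> apply_moves:
  motion:
    - [0,0,-0.05,0,0.5]
    - [0,0,-0.1,0,0.5]

```text
clock: 17.98
eef_pos: [504.1, -243.8, 46.1]
tool_rot: [-1.566, -0.001, 1.596]
force: [-6.2, 0.7, 2.6]
width: 17.0
```

```bash
python3 shot.py 9 scene top;python3 - <<'E'
from h import *
D=pickle.load(open('d9.pkl','rb'));
r=lambda x,h,w:cv2.resize(x,(w,h),interpolation=cv2.INTER_CUBIC)
cv2.imwrite('pics/c9.png',np.hstack([r(D['scene'][0]['image'][130:220,140:230],500,500),r(D['top'][0]['image'][110:210,380:440],500,300)])[:,:,::-1])
E
```

```text
{'clock': 18.025, 'eef_pos': array([ 504.18381971, -243.80501237,   46.07922344]), 'tool_rot': array([-1.56628367e+00, -6.42673326e-04,  1.59628501e+00]), 'force': array([-6.04232294,  0.21637932,  2.99658258]), 'torque': array([0.044815  , 1.06122896, 0.06415201]), 'width': 17.325948763996497}
```

View pics/c9.png

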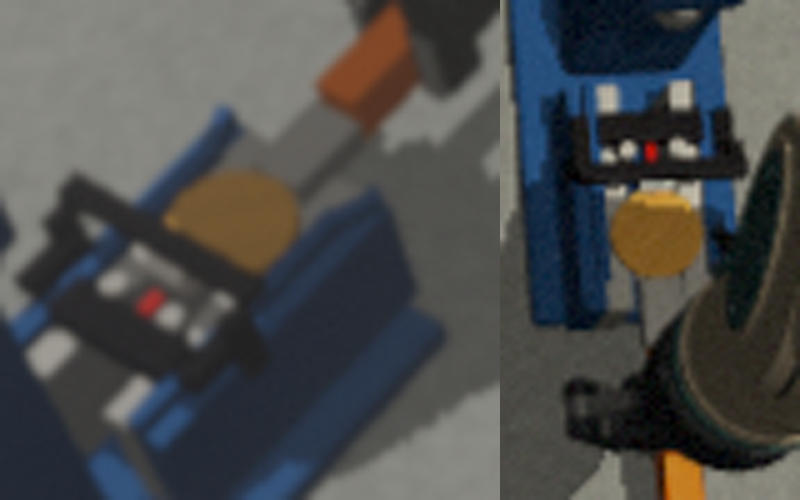

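>>> apply_moves:
  motion:
    - [0,-0.03,-0.04,0,0.5]
    - [0,-0.06,-0.08,0,0.5]

```text
clock: 18.32
eef_pos: [506.1, -243.8, 46.6]
tool_rot: [-1.569, -0.0, 1.597]
force: [-3.0, 0.3, -1.3]
width: 16.9
```

>>> apply_moves:
  motion:
    - [0,0,-0.08,0,0.5]
    - [0,0,-0.16,0,0.5]

```text
clock: 18.58
eef_pos: [509.3, -243.6, 46.8]
tool_rot: [-1.571, -0.0, 1.597]
force: [-3.0, 0.1, -1.5]
width: 17.2
```

>>> apply_moves:
  motion:
    - [0,0,-0.1,0,0.5]
    - [0,0,-0.2,0,0.5]

```text
clock: 18.82
eef_pos: [511.2, -243.6, 46.9]
tool_rot: [-1.571, -0.0, 1.597]
force: [-2.5, -0.2, -1.5]
width: 17.2
```

>>> apply_moves:
  motion:
    - [0,0,-0.1,0,0.5]
    - [0,0,-0.2,0,0.5]

```text
clock: 19.08
eef_pos: [513.1, -243.5, 46.8]
tool_rot: [-1.571, -0.0, 1.597]
force: [-2.0, 0.1, -1.2]
width: 17.1
```

Past the roller, with the push down to about 2 N. Home should come near TCP x ≈ 522.

>>> apply_moves:
  motion:
    - [0,0,-0.1,0,0.5]
    - [0,0,-0.2,0,0.5]

```text
clock: 19.32
eef_pos: [515.1, -243.5, 46.9]
tool_rot: [-1.571, -0.0, 1.597]
force: [-2.3, 0.8, -1.8]
width: 17.3
```

>>> apply_moves:
  motion:
    - [0,0,-0.1,0,0.5]
    - [0,0,-0.2,0,0.5]

```text
clock: 19.58
eef_pos: [517.0, -243.5, 46.9]
tool_rot: [-1.571, -0.0, 1.597]
force: [-2.9, 0.2, -2.4]
width: 16.9
```

>>> apply_moves:
  motion:
    - [0,0,-0.05,0,0.5]
    - [0,0,-0.1,0,0.5]

```text
clock: 19.82
eef_pos: [517.9, -243.5, 46.8]
tool_rot: [-1.571, -0.0, 1.597]
force: [-1.8, -0.7, -1.7]
width: 17.2
```

>>> apply_moves:
  motion:
    - [0,0,-0.05,0,0.5]
    - [0,0,-0.1,0,0.5]

```text
clock: 20.08
eef_pos: [519.0, -243.4, 46.9]
tool_rot: [-1.571, -0.0, 1.597]
force: [-2.7, -0.4, -1.7]
width: 17.0
```

>>> apply_moves:
  motion:
    - [0,0,-0.03,0,0.5]
    - [0,0,-0.06,0,0.5]

```text
clock: 20.32
eef_pos: [519.6, -243.4, 46.9]
tool_rot: [-1.571, -0.0, 1.597]
force: [-3.0, -0.6, -1.5]
width: 17.2
```

>>> apply_moves:
  motion:
    - [0,0,-0.03,0,0.5]
    - [0,0,-0.06,0,0.5]

```text
clock: 20.58
eef_pos: [520.2, -243.4, 46.9]
tool_rot: [-1.571, -0.0, 1.597]
force: [-2.6, -0.4, -1.6]
width: 17.4
```

>>> apply_moves:
  motion:
    - [0,0,-0.03,0,0.5]
    - [0,0,-0.06,0,0.5]

```text
clock: 20.82
eef_pos: [520.8, -243.4, 46.9]
tool_rot: [-1.571, -0.0, 1.597]
force: [-2.6, 0.4, -2.5]
width: 17.0
```

>>> apply_moves:
  motion:
    - [0,0,-0.03,0,0.5]
    - [0,0,-0.06,0,0.5]

```text
clock: 21.08
eef_pos: [521.1, -243.3, 46.8]
tool_rot: [-1.57, -0.0, 1.597]
force: [-4.3, 0.1, -2.2]
width: 17.1
```

>>> apply_moves:
  motion:
    - [0,0,-0.03,0,0.5]
    - [0,0,-0.06,0,0.5]

```text
clock: 21.32
eef_pos: [521.2, -243.3, 46.7]
tool_rot: [-1.569, -0.0, 1.597]
force: [-5.0, 0.5, -1.6]
width: 17.3
```

>>> apply_moves:
  motion:
    - [0,0,-0.03,0,0.5]
    - [0,0,-0.06,0,0.5]
    - [0,0,-0.06,0,0.5]

```text
clock: 21.7
eef_pos: [521.2, -243.3, 46.6]
tool_rot: [-1.568, -0.0, 1.597]
force: [-6.2, -0.4, -1.1]
width: 17.1
```

```bash
python3 shot.py 10 scene top;python3 - <<'E'
from h import *
D=pickle.load(open('d10.pkl','rb'));
r=lambda x,h,w:cv2.resize(x,(w,h),interpolation=cv2.INTER_CUBIC)
cv2.imwrite('pics/c10.png',np.hstack([r(D['scene'][0]['image'][130:220,140:230],500,500),r(D['top'][0]['image'][110:210,380:440],500,300)])[:,:,::-1])
E
```

```text
{'clock': 21.75, 'eef_pos': array([ 521.19341432, -243.32373758,   46.60300289]), 'tool_rot': array([-1.56811479e+00, -4.76032156e-04,  1.59660231e+00]), 'force': array([-4.75083478,  0.31326423, -1.53369245]), 'torque': array([-0.07574977,  1.24046587, -0.02377394]), 'width': 16.886446063309684}
```

View pics/c10.png

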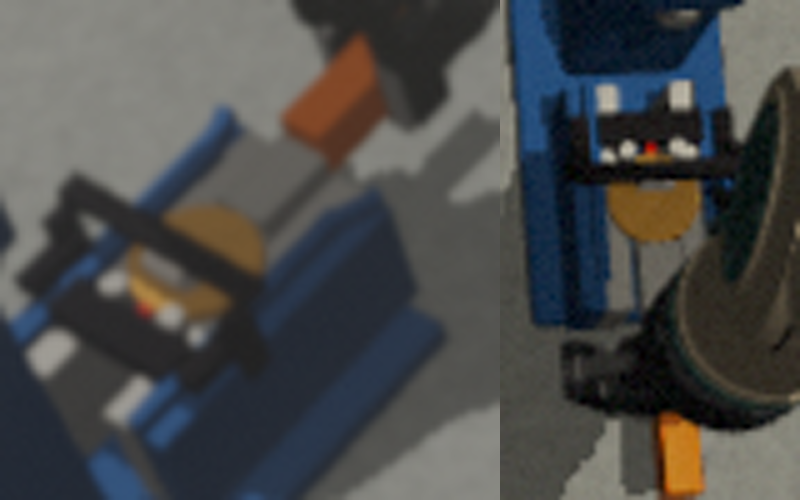

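The blank reaches the two stop pins at scene crop (115,285) and (170,318). The red feeler between them is pushed in at (147,310). The TCP has stalled while the force rises, so I give one last small nudge and then back off.

>>> apply_moves:
  motion:
    - [0,0,-0.04,0,0.5]
    - [0,0,-0.06,0,0.5]
    - [0,0,-0.06,0,0.5]

```text
clock: 22.18
eef_pos: [521.2, -243.3, 46.5]
tool_rot: [-1.567, -0.001, 1.597]
force: [-6.6, -0.2, -0.6]
width: 17.1
```

>>> apply_moves:
  motion:
    - [0,0,0.1,0,0.5]
    - [0,0,0.25,0,0.5]
    - [0,0,0.35,0,0.5]
    - [0,0,0.45,0,0.5]
    - [0,0,0.5,0,0.5]

```text
clock: 22.8
eef_pos: [519.6, -243.5, 47.3]
tool_rot: [-1.573, 0.001, 1.597]
force: [0.4, -0.2, -1.1]
width: 17.4
```

```bash
python3 shot.py 11 scene top;python3 - <<'E'
from h import *
D=pickle.load(open('d11.pkl','rb'));
r=lambda x,h,w:cv2.resize(x,(w,h),interpolation=cv2.INTER_CUBIC)
cv2.imwrite('pics/c11.png',np.hstack([r(D['scene'][0]['image'][130:220,140:230],500,500),r(D['top'][0]['image'][110:210,380:440],500,300)])[:,:,::-1])
E
```

```text
{'clock': 22.85, 'eef_pos': array([ 519.22736691, -243.52187543,   47.26257094]), 'tool_rot': array([-1.57275839e+00,  4.47154397e-04,  1.59718922e+00]), 'force': array([ 0.6897158 , -0.09396189, -1.59183928]), 'torque': array([-0.00893795,  0.05423581, -0.01014702]), 'width': 17.13982510306699}
```

View pics/c11.png

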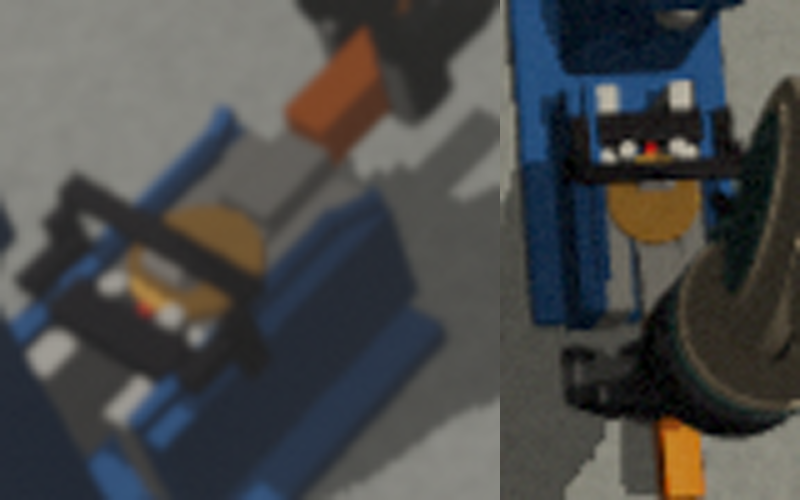

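The blank stayed against the pins when the paddle backed off, and the feeler is still in. I sink the paddle a little and withdraw it straight.

>>> apply_moves:
  motion:
    - [0,0.15,0,0,0.5]
    - [0,0.3,0,0,0.5]
    - [0,0.3,0,0,0.5]
    - [0,0.3,0.3,0,0.5]
    - [0,0.3,0.8,0,0.5]
    - [0,0.3,1.5,0,0.5]
    - [0,0.3,2.5,0,0.5]
    - [0,0.3,3.5,0,0.5]
    - [0,0.3,4.5,0,0.5]
    - [0,0.3,5.5,0,0.5]
    - [0,0.3,6.5,0,0.5]
    - [0,0.3,7.5,0,0.5]
    - [0,0.3,8.2,0,0.5]
    - [0,0.3,8.5,0,0.5]
    - [0,0.3,8.5,0,0.5]

```text
clock: 24.78
eef_pos: [433.3, -245.7, 43.9]
tool_rot: [-1.571, 0.0, 1.597]
force: [0.2, 0.4, -0.1]
width: 17.5
```

```bash
python3 shot.py 12 scene top;python3 - <<'E'
from h import *
D=pickle.load(open('d12.pkl','rb'));
r=lambda x,h,w:cv2.resize(x,(w,h),interpolation=cv2.INTER_CUBIC)
cv2.imwrite('pics/c12.png',np.hstack([r(D['scene'][0]['image'][120:220,140:240],500,500),r(D['top'][0]['image'][110:210,380:440],500,300)])[:,:,::-1])
E
```

```text
{'clock': 24.825, 'eef_pos': array([ 433.64583282, -245.69502702,   43.93114457]), 'tool_rot': array([-1.57137159e+00,  1.11233256e-04,  1.59712627e+00]), 'force': array([-0.48385481, -0.16875673, -0.31786097]), 'torque': array([-0.02539049,  0.03030593, -0.02429162]), 'width': 16.965630726635485}
```

View pics/c12.png

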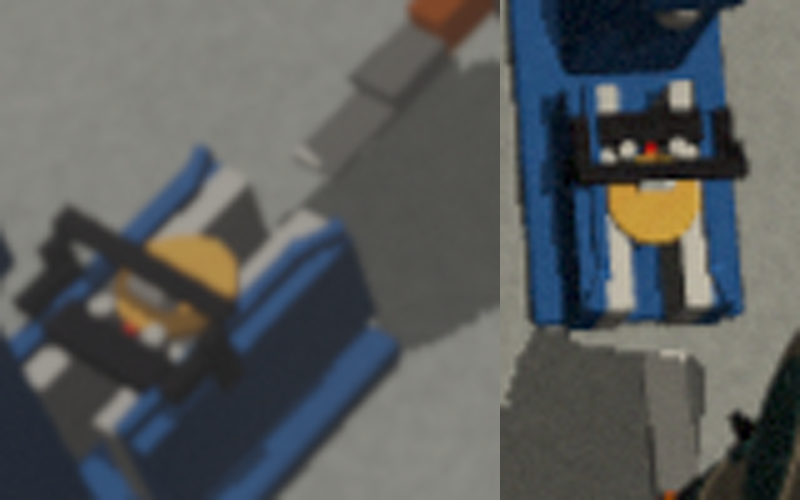

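>>> apply_moves:
  motion:
    - [0,-0.5,0,0,0.5]
    - [0,-1.5,0,0,0.5]
    - [0,-3.0,0,0,0.5]
    - [0,-4.5,0,0,0.5]
    - [0,-6.0,0,0,0.5]
    - [0,-7.3,0,0,0.5]
    - [0,-7.8,0,0,0.5]

```text
clock: 25.75
eef_pos: [433.6, -245.9, 123.0]
tool_rot: [-1.572, 0.001, 1.597]
force: [0.2, 0.6, -2.1]
width: 16.6
```

>>> apply_moves:
  motion:
    - [1.0,0,-0.14,-0.001,0.5]
    - [3.0,0,-0.41,-0.004,0.5]
    - [6.0,0,-0.82,-0.008,0.5]
    - [10.0,0,-1.37,-0.014,0.5]
    - [14.0,0,-1.92,-0.019,0.5]
    - [18.0,0,-2.47,-0.024,0.5]
    - [22.0,0,-3.02,-0.03,0.5]
    - [26.0,0,-3.57,-0.035,0.5]
    - [30.0,0,-4.12,-0.041,0.5]
    - [34.0,0,-4.67,-0.046,0.5]
    - [38.0,0,-5.22,-0.052,0.5]
    - [42.0,0,-5.77,-0.057,0.5]
    - [45.0,0,-6.18,-0.061,0.5]
    - [46.5,0,-6.4,-0.063,0.5]
    - [47.2,0,-6.49,-0.064,0.5]
    - [47.22,0,-6.49,-0.064,0.5]
    - [47.22,0,-6.49,-0.064,0.5]
    - [47.22,0,-6.49,-0.064,0.5]

```text
clock: 28.0
eef_pos: [485.9, 226.9, 121.9]
tool_rot: [-1.571, 0.001, 1.659]
force: [-0.1, -0.8, -0.6]
width: 17.1
```

```bash
python3 shot.py 13 scene top wrist;python3 - <<'E'
from h import *
D=pickle.load(open('d13.pkl','rb'));
r=lambda x,h,w:cv2.resize(x,(w,h),interpolation=cv2.INTER_CUBIC)
cv2.imwrite('pics/c13.png',np.hstack([r(D['scene'][0]['image'][180:340,350:510],400,400),r(D['wrist'][0]['image'][100:400,170:470],400,400)])[:,:,::-1])
E
```

```text
{'clock': 28.1, 'eef_pos': array([485.86752485, 227.35565987, 121.96287641]), 'tool_rot': array([-1.57072171e+00,  2.22950864e-04,  1.65986301e+00]), 'force': array([ 0.53088893, -0.48963839, -0.91072617]), 'torque': array([-0.02605162, -0.02635617, -0.03901526]), 'width': 17.40542718572811}
```

View pics/c13.png

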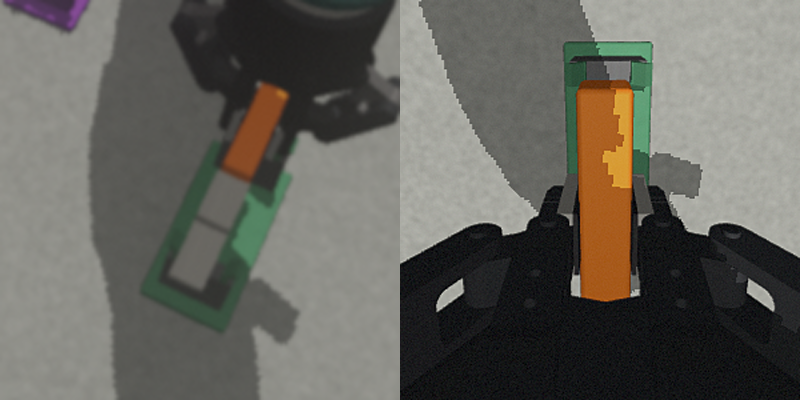

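>>> apply_moves:
  motion:
    - [0.06,0.5,-0.03,-0.001,0.5]
    - [0.06,1.5,-0.03,-0.001,0.5]
    - [0.06,2.8,-0.03,-0.001,0.5]
    - [0.06,4.0,-0.03,-0.001,0.5]
    - [0.06,4.8,-0.03,-0.001,0.5]
    - [0.06,5.2,-0.03,-0.001,0.5]
    - [0.06,5.4,-0.03,-0.001,0.5]
    - [0.06,5.4,-0.03,-0.001,0.5]

```text
clock: 29.15
eef_pos: [486.1, 228.8, 68.0]
tool_rot: [-1.571, -0.0, 1.662]
force: [0.2, -0.3, -2.0]
width: 17.1
```

```bash
python3 shot.py 14 scene wrist;python3 - <<'E'
from h import *
D=pickle.load(open('d14.pkl','rb'));
r=lambda x,h,w:cv2.resize(x,(w,h),interpolation=cv2.INTER_CUBIC)
cv2.imwrite('pics/c14.png',np.hstack([r(D['scene'][0]['image'][220:320,390:490],400,400),r(D['wrist'][0]['image'][100:400,170:470],400,400)])[:,:,::-1])
E
```

```text
{'clock': 29.2, 'eef_pos': array([486.19941796, 228.76579069,  68.13664438]), 'tool_rot': array([-1.57126455e+00, -2.08657866e-04,  1.66195151e+00]), 'force': array([ 0.30241541,  0.62621632, -1.09502002]), 'torque': array([ 0.00909919, -0.05062026, -0.0416095 ]), 'width': 17.269918013243792}
```

View pics/c14.png

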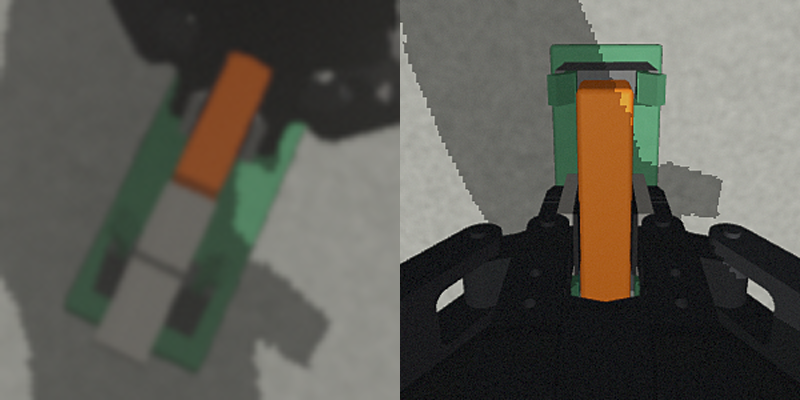

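Aligned: the handle at (605,·) sits centred between the cheeks at (555) and (655). I lower it straight down.

>>> apply_moves:
  motion:
    - [-0.04,0.3,0,0,0.5]
    - [-0.04,0.8,0,0,0.5]
    - [-0.04,1.3,0,0,0.5]
    - [-0.04,1.8,0,0,0.5]
    - [-0.04,2.15,0,0,0.5]
    - [-0.04,2.4,0,0,0.5]
    - [-0.04,2.5,0,0,0.5]
    - [-0.04,2.5,0,0,0.5]

```text
clock: 30.25
eef_pos: [486.1, 228.3, 42.9]
tool_rot: [-1.571, -0.0, 1.662]
force: [-0.1, 0.5, -1.1]
width: 17.2
```

>>> apply_moves:
  motion:
    - [0,0.04,0,0,0.5]
    - [0,0.06,0,0,0.5]

```text
clock: 30.5
eef_pos: [486.1, 228.3, 42.5]
tool_rot: [-1.571, -0.0, 1.662]
force: [-0.7, -0.3, 1.8]
width: 17.3
```

>>> apply_moves:
  motion:
    - [0,0,0,0,2.2]
    - [0,0,0,0,2.8]
    - [0,0,0,0,3.5]
    - [0,0,0,0,4.5]
    - [0,0,0,0,4.5]
    - [0,0,0,0,4.5]
    - [0,-0.5,0,0,4.5]
    - [0,-1.5,0,0,4.5]
    - [0,-3,0,0,4.5]
    - [0,-6,0,0,6]
    - [0,-10,0,0,8]
    - [0,-15,0,0,8.5]
    - [0,-18,0,0,8.5]
    - [0,-18,0,0,8.5]
    - [0,-18,0,0,8.5]

```text
clock: 32.38
eef_pos: [485.5, 228.0, 222.2]
tool_rot: [-1.57, 0.0, 1.662]
force: [0.5, -0.6, 0.6]
width: 85.0
```

```bash
python3 shot.py 15 scene top wrist;python3 - <<'E'
from h import *
D=pickle.load(open('d15.pkl','rb'));
r=lambda x,h,w:cv2.resize(x,(w,h),interpolation=cv2.INTER_CUBIC)
a=D['scene'][0]['image'];
cv2.imwrite('pics/c15.png',np.hstack([r(a[220:320,390:490],400,400),r(a[130:220,140:230],400,400)])[:,:,::-1])
E
```

```text
{'clock': 32.475, 'eef_pos': array([485.19673918, 227.83478563, 221.30946198]), 'tool_rot': array([-1.56856724e+00,  8.96965392e-04,  1.66202258e+00]), 'force': array([0.54198658, 0.493787  , 0.02926806]), 'torque': array([0.00692332, 0.00931113, 0.01580779]), 'width': 85.07081135921119}
```

View pics/c15.png

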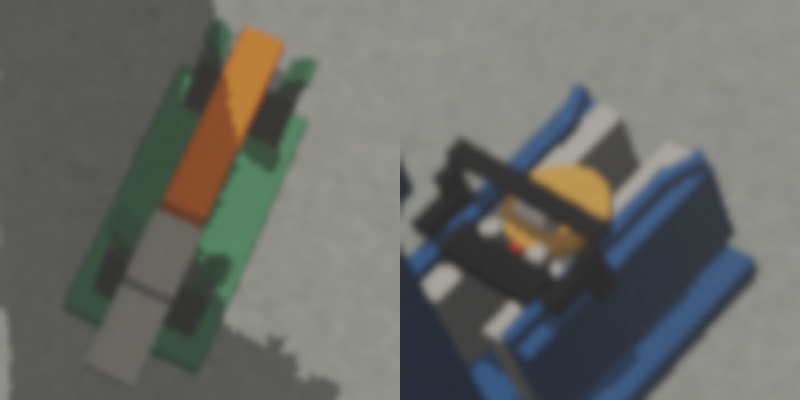

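View pics/wrist15.png

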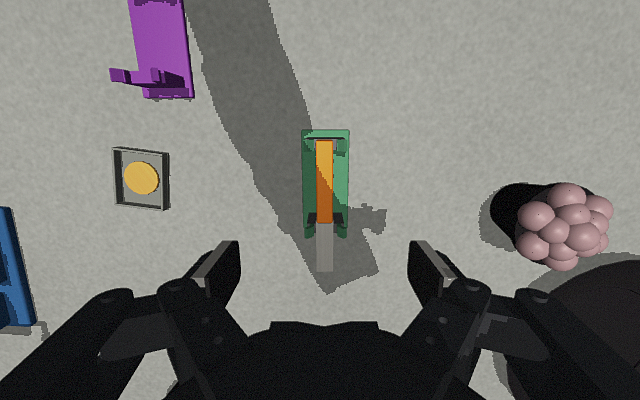

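View pics/top15.png

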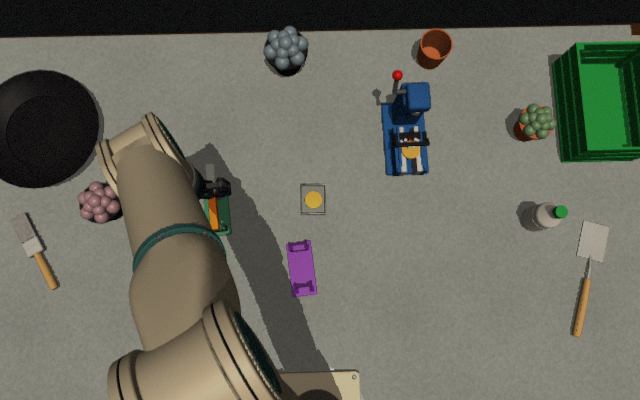

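The paddle is back in the green cradle, the blank is under the roller against the pins, and everything else is in place. One last numeric check of the feeler travel.

```bash
python3 - <<'E'
from h import *
for n,roi,ax in(('top',(132,150,400,420),0),('scene',(170,205,155,185),0)):
  for d in(8,15):
    P=pickle.load(open(f'd{d}.pkl','rb'))[n][0];r0,r1,c0,c1=roi
    a=P['image'][r0:r1,c0:c1].astype(float);w=np.clip(a[...,0]-1.6*np.maximum(a[...,1],a[...,2]),0,None)
    y,x=np.mgrid[r0:r1,c0:c1];c=np.array([(w*x).sum(),(w*y).sum()])/w.sum()
    print(n,d,c.round(2),round(w.sum()),toz(P,c,63)[0].round(1))
E
```

```text
top 8 [409.74 139.93] 1082 [ 640.6 -240.2   63. ]
top 15 [409.68 139.05] 558 [ 642.8 -240.2   63. ]
scene 8 [166.62 184.08] 741 [ 637.3 -240.5   63. ]
scene 15 [165.48 185.41] 113 [ 640.5 -240.2   63. ]
```

```bash
python3 -c "
from cell import ctrl
print(ctrl.finish_job())"
```

```text
the job is handed in; nothing more can be done
None
```

The blank is home against the stop pins in the blue press with the red feeler pushed in, and the paddle is back in the green cradle. The job was handed in at about 32.5 s, and it reports no verdict.

**Pushing home:** I carried the blank in level on the paddle and slid it along the rails. At the roller the reported push reached 6.2 N, a little above the expected 3 to 5 N. I raised the paddle slightly because it was pressing down on the blank, and it then went through at about 3 N. After that the push stayed at about 2 to 3 N. At the pins the tool stopped moving while the push rose to about 6.6 N, below the 10 N limit. These are end-of-move readings, so short peaks in between would not show.

**Last checks:**
- **Blank:** the pictures show it under the roller against both pins. It stayed there when the paddle was withdrawn.
- **Feeler:** its visible centre moved back 2.2 mm in the top view and 3.2 mm in the scene view, and about half or less of its red still shows. That fits roughly 5 mm of travel, but this is an estimate from the pictures, not a direct reading.
- **Paddle:** it lies in its cradle and the open gripper is clear above it.
- **Surroundings:** the spare disc, the purple cradle and the other things look undisturbed.

No check failed. The two fixed cameras disagreed by about 1 mm on where the slot is, and I split the difference.

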